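Level the bench rack's shelf with its jack foot

ROBOT

A 6-joint arm with a two-finger parallel gripper is mounted at the origin on the work surface. World frame = base frame: x ahead of the robot, y to its left, z up, the work surface at z = 0. Lengths are in m, angles in rad, forces in N, time in s.
With the tool pointing down it reaches from about 0.3 to 0.95 m from the base axis. Payload 3.1 kg.
Tool frame: the origin (TCP) lies where the fingers leave the gripper's body, on its centre line; the fingertips stand 73 mm ahead of it and the grasp point (between the pads) lies 54 mm ahead of it (ctrl.grasp_offset is the y of the grasp point in the tool frame, in m); y points along the fingers, x is the direction in which the jaws open and shut, and the axes are right-handed (so a half turn about y gives the same grasp; the last joint's range is limited). The gripper opens to 85 mm and grips with 20 to 120 N. Pads are 22 mm wide; open, the fingers measure 114 mm over their backs; the gripper's body (76 mm by 85 mm) begins 54 mm behind the grasp point. The pads swing forward as they close: fully open they stand 13 mm farther back than shut.
Start: joints at [1.205, 0.308, 1.634, -0, 1.2, -0.07], TCP at [0.182, 0.598, 0.304] pointing down, gripper open.
Joint ranges: [-3.06, 3.06], [-0.79, 1.96], [0.05, 2.63], [-1.19, 4.34], [0.05, 2.64], [-2.94, 2.94]. Speed limits (rad/s): [2.79, 2.79, 3.14, 3.14, 3.14, 3.14].

INTERFACE

Orientations are given as a rotation vector (axis times angle).
In Python, from workcell import ctrl, viewer, job_done gives the robot as it stands.
- The arm moves only by the tool jog_arm, never from a script. Its argument "increments" is a list of rows, each an object with "offset": the shift along the tool's x, y, z in mm, a list of three; "turn": the turn about the tool's y in degrees; "grip": the opening, from -1 (shut) to 1 (fully open), so that 0 is half open. A call has 1 to 8 rows; each row is the pose to reach, as a shift and turn from the pose commanded when the call began, along the tool's axes at that moment; what a row does not reach only later rows make up. A row lasts 1/10 s, in which the tool goes at most 50 mm and 8.59 degrees, less where a joint would pass 70% of its speed; a pose out of reach is approached as far as the arm can. A call with a gripper value outside its range is refused whole. The fingers move at their own pace and stop on an object; "newtons" is the grip in N (left out, the last holds). Time passes only in rows, so rows that repeat a pose let the fingers close. It gives the time, the measured TCP pose, the force and the opening at its end, in the units of the state.
- ctrl.sense(): the state, without advancing time (a new reading comes with each control period).
- viewer.read_camera(name): name is "scene" or "top" or "wrist"; returns a dict with "frame" (420x560x3 uint8, red, green, blue), "fx", "fy", "cx", "cy" (pixels), "extrinsics" (4x4, takes a point from camera to world coordinates); the wrist camera has in their place "mount" (4x4, takes a point from camera to tool coordinates, whose origin is the TCP and whose axes are the tool frame's). Camera axes: x right, y down, z forward; pixel columns grow to the right and rows downward; lengths in m; the calibration is good to about 2 mm. A picture is of the moment at which its call begins: read the wrist's pose just before it. There is no depth.
- job_done(): hands the job in, once; it reports no verdict.
The state is a dict: "t": time; "qpos": joint angles; "joint_velocities": joint speeds; "tau": joint torques, N m; "ee_pos": TCP position; "tool_rot": TCP orientation; "wrist_force": force on the tool from outside, world axes, zero at the start; "ft_torque": the same for the moment, N m; "width": finger opening in m.
Only numpy, scipy, OpenCV 4.12 (cv2) and the standard library are available. Lean on these libraries where they do the work, as an engineer would, in place of code of your own. Each camera call takes 0.05 s, during which the arm holds its last target. There are 200 camera calls.

TASK

First slide the spirit level along the shelf, under the green portal, until its leading end is home against the end stop. Then turn the wing knob of the levelling foot until the bubble stands between the two black lines, let go of the knob, and with closed fingers press straight down on the level's bare metal top with about 10 N. Finish while still pressing, with the level home and the bubble between its lines; leave the die, the flange plate and the carton where they are.

Things in the scene. Friction and masses are not known exactly. Their poses are not given: they have to be found in the camera images.
- level: loose spirit level: aluminium bar 220 long (y) x 28 wide (x) x 44 high, black end caps, 0.30 to 0.46 kg. Origin: centre of its underside, z up. Its +y end leads and starts 85 to 175 mm short of the end stop. Mid-top: a yellow-green vial in a 72 mm slot, with a pale bubble about 14 mm long and two black lines 23 mm apart.
- press_top (a point): point on the level's plain metal top, on its middle line, 62 mm from its middle towards -y, 44 mm above its underside: clear of vial and portal, firm to press on
- deck (a point): plywood shelf board (shelf_c8 in the rules), 240 (x) x 440 (y) x 18, in a green steel frame whose rim is 3 mm higher. Origin: centre of its top, about 97 mm above the bench; y runs to the foot's end, z is normal to it. It hinges about a pivot along x at y = -210 mm and starts 0.014 to 0.028 rad low at the +y end.
- stop (a point): on the deck, foot of the middle of the end stop's face (green plate 68 wide, 30 high), at deck x = 50, y = 195 mm; axes as the deck's. Level home: its +y end touches the plate, so its origin lies 110 mm from here towards -y at the same x, its y along this y.
- portal (a point): on the deck, middle of the gap under the green portal, at deck x = 50, y = 165 mm; axes as the deck's. Gap 44 wide (x) between two posts 12 thick; strap 30 mm wide (y), underside 56 and top 60 mm above the deck.
- knob_grip (a point): grip point of the levelling foot's black wing knob, on its upright axis, 37 mm above the deck at deck x = -60, y = 150 mm. The wing is a bar 46 long (this point's x) x 12 thick (its y), 19 to 47 mm above the deck, on a disc 38 mm across, 11 high. It turns stiffly (0.15 N m) about z, stays where left, and rises with the shelf 3.6 mm per rad.
- bubble_mid (a point): middle of the bubble, 40 mm above the level's underside; its y in the level's frame is 0 in the vial's middle, at most 26 mm either way. It runs to the high end, 0.7 mm per mrad, settling in 1 s. Turning the knob clockwise (from above) raises the shelf's +y end 0.010 rad per rad, so the bubble goes 7 mm per rad to +y; 1.4 to 2.8 rad are needed. Between the lines: within 3.5 mm of the middle.
- die: bystander: dark steel V die, 60 x 110 x 60 high, on the bench; origin centre of its underside
- flange: bystander: square steel flange plate with four holes, 100 x 100 x 14, flat on the bench; origin centre of its underside
- carton: bystander: open cardboard carton, 100 x 120 x 80 high, on the bench; origin centre of its underside
Things that resemble listed ones, but are neither listed nor needed, are in the scene too. Several things have the shape of the level; the one meant has the colours described above.

How it is judged:
On the way, in this order (a step that is already met when the one before it is completed fails the run):
1. the level lies flat on the shelf, under the portal, home against the end stop, let go (y of level in the frame of stop between -0.117 and -0.103 m and x of level in the frame of stop between -0.014 and 0.014 m and z of level in the frame of stop between -0.004 and 0.004 m and angle between the y axis of level and the y axis of stop, either way round below 0.12 rad and contact force between the fingers and level below 0.5 N and linear speed of level below 0.01 m/s), for 0.2 s.
2. the foot has been turned until the bubble stands between the lines, the level still home (y of level in the frame of stop between -0.117 and -0.103 m and x of level in the frame of stop between -0.014 and 0.014 m and z of level in the frame of stop between -0.004 and 0.004 m and angle between the y axis of level and the y axis of stop, either way round below 0.12 rad and y of bubble_mid in the frame of level between -0.0035 and 0.0035 m and angle between deck's own z axis and vertical below 0.008 rad), for 0.5 s.
At the end, for the whole second after the job is handed in: Level at rest, home (7 mm along, 14 mm sideways, 4 mm height, 0.12 rad), fingers pressing on it with 3 to 31 N, level on deck 7.5 to 35 N (weight included); bubble within 3.5 mm of the middle, deck within 0.008 rad of horizontal (all of step 2 and contact force between level and shelf_c8 between 7.5 and 35 N and contact force between the fingers and level between 3 and 31 N and linear speed of level below 0.01 m/s); the arm keeps its last pose, push and grip.
It fails at once if the die is moved by more than 20 mm (distance of die from where it was at the start of the episode above 0.02 m).
It fails at once if the flange is moved by more than 20 mm (distance of flange from where it was at the start of the episode above 0.02 m).
It fails at once if the carton is moved by more than 20 mm (distance of carton from where it was at the start of the episode above 0.02 m).
It also fails if it takes over 72 s, if anything falls off the work surface, if the arm or the gripper's body presses on something with over 40 N, if the wrist force passes 120 N, or if a joint passes its speed limit or range.

## Working session

There is one attempt and no reset: what is moved stays moved. The work goes in short steps, Python scripts to look and compute and a tool call to move; the robot and the scene stay as the last step left them, time stands still between calls to the robot, and variables do not carry over. Pictures are saved under pics/ and viewed, about 8 in all and at most 12, crops included, and the job is handed in when it is done.

Besides the shell and the picture viewer there is one more tool, called as name([rows], argument=value, ...), one row to a line, values as JSON. jog_arm: Moves the arm, as the interface text tells. Its arguments: {"type":"object","properties":{"increments":{"type":"array","items":{"type":"object","properties":{"offset":{"type":"array","items":{"type":"number"}},"turn":{"type":"number"},"grip":{"type":"number"}}}},"newtons":{"type":"number"}},"required":["increments"]}

```bash
mkdir -p pics
cat > h.py <<'E'
import numpy as np, cv2
from scipy.spatial.transform import Rotation as R
from workcell import ctrl, viewer, job_done
def snap(n,f,crop=None,k=1):
    s=ctrl.sense(); d=viewer.read_camera(n)
    im=d["frame"][:,:,::-1].copy()
    if n=="wrist":
        T=np.eye(4);T[:3,:3]=R.from_rotvec(s["tool_rot"]).as_matrix();T[:3,3]=s["ee_pos"];E=T@d["mount"]
    else: E=np.array(d["extrinsics"])
    K=np.array([d["fx"],d["fy"],d["cx"],d["cy"]])
    np.savez("pics/"+f+".npz",E=E,K=K,im=im)
    if crop: im=im[crop[1]:crop[3],crop[0]:crop[2]]
    if k!=1: im=cv2.resize(im,None,fx=k,fy=k,interpolation=cv2.INTER_CUBIC)
    cv2.imwrite("pics/"+f+".png",im)
def ray(f,u,v,z):
    d=np.load("pics/"+f+".npz");E,K=d["E"],d["K"]
    r=E[:3,:3]@np.array([(u-K[2])/K[0],(v-K[3])/K[1],1]);o=E[:3,3]
    return o+r*(z-o[2])/r[2]
def proj(f,p):
    d=np.load("pics/"+f+".npz");E,K=d["E"],d["K"]
    c=E[:3,:3].T@(np.array(p)-E[:3,3]);return c[:2]/c[2]*K[:2]+K[2:]
E
python3 - <<'E'
from h import *
snap("top","t0",None,1.4);snap("scene","s0",None,1.4)
print(ctrl.sense()); print(np.load("pics/t0.npz")["E"],np.load("pics/t0.npz")["K"])
E
```

```text
{'t': 0.1, 'qpos': array([ 1.20531144e+00,  3.08920239e-01,  1.63506520e+00,  1.38414532e-05,
        1.19971821e+00, -6.96833621e-02]), 'joint_velocities': array([-2.53882471e-04, -1.90731404e-03, -3.21069903e-04,  3.37994920e-05,
        3.83083828e-04, -2.02428262e-03]), 'tau': array([-7.73900410e-04, -4.16411734e+01, -2.77643663e+01, -1.52588345e-04,
        4.09416025e-03,  5.09095699e-06]), 'ee_pos': array([0.18198959, 0.59728909, 0.3027575 ]), 'tool_rot': array([-1.33589175, -0.98726211,  0.99023022]), 'wrist_force': array([ 0.53404932, -0.01186878,  0.01619476]), 'ft_torque': array([-0.03271822,  0.03807835,  0.04267345]), 'width': 0.08553953454744695}
[[ 0.00447496 -0.99315241  0.11674015  0.31163072]
 [-0.99997984 -0.00497032 -0.00395242 -0.0071174 ]
 [ 0.00450559 -0.11672011 -0.99315463  1.52249764]
 [ 0.          0.          0.          1.        ]] [460.07893316 460.07893316 279.78732272 209.94654313]
```

View pics/t0.png

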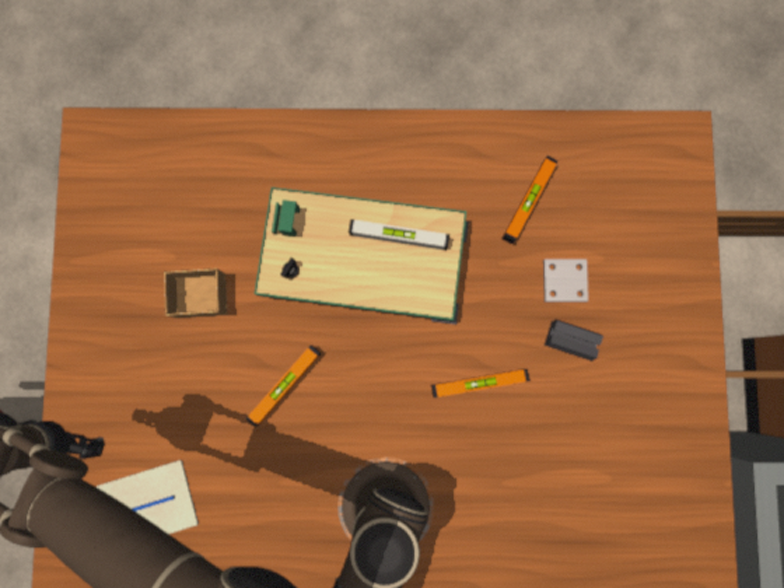

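View pics/s0.png

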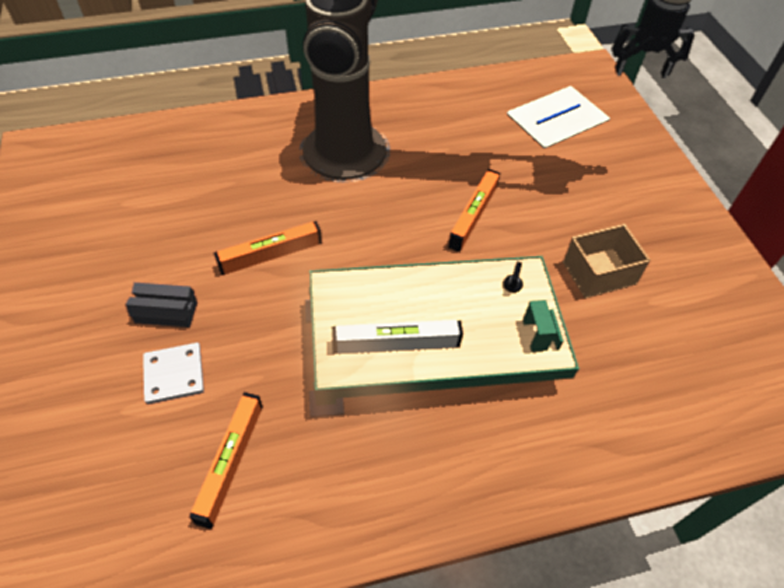

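Top view (1.4x): white level with its ends at about (350,228) and (448,240); the shelf corners are at (272,189), (466,212), (457,321) and (257,295). The portal is at (287,217) and the knob at (290,268). The orange levels are decoys. The scene view agrees.

Run:
```python
from h import *
q=lambda u,v,z: ray("t0",u/1.4,v/1.4,z)
c=[q(272,189,.1),q(466,212,.1),q(457,321,.1),q(257,295,.1)]
for a in c: print(a.round(4))
print([np.linalg.norm(c[i]-c[(i+1)%4]).round(3) for i in range(4)], np.mean(c,0).round(4))
y=(c[0]+c[3]-c[1]-c[2])[:2]; y/=np.linalg.norm(y); print("deck yaw of y",y,np.degrees(np.arctan2(-y[0],y[1])))
x=np.array([y[1],-y[0]]); o=np.mean(c,0)[:2]
P=lambda a,b:o+a*x+b*y
print("stop",P(.05,.195),"portal",P(.05,.165),"knob",P(-.06,.15),"home",P(.05,.085))
l=[q(351,227,.141),q(448,240,.141)]
print(l,np.linalg.norm(l[0]-l[1]))
for p in l: d=p[:2]-o; print("deck",d@x,d@y)
M=R.from_rotvec(ctrl.sense()["tool_rot"]).as_matrix();print(M.round(4))
print(viewer.read_camera("wrist")["mount"])
```

```text
[0.7168 0.2594 0.1   ]
[ 0.666  -0.1798  0.1   ]
[ 0.4192 -0.1576  0.1   ]
[0.4749 0.2864 0.1   ]
[np.float64(0.442), np.float64(0.248), np.float64(0.447), np.float64(0.243)] [0.5692 0.0521 0.1   ]
deck yaw of y [0.11974137 0.99280512] -6.877176382860964
stop [0.64222036 0.23972999] portal [0.63862812 0.20994584] knob [0.52762344 0.20822531] home [0.62904881 0.13052143]
[array([0.6208543 , 0.07700492, 0.141     ]), array([ 0.59310293, -0.13492269,  0.141     ])] 0.21373687159425536
deck 0.04827259034751374 0.03088730902580101
deck 0.04609738376616694 -0.18283849371038635
[[ 2.915e-01 -8.000e-04 -9.566e-01]
 [ 9.566e-01 -2.000e-03  2.915e-01]
 [-2.100e-03 -1.000e+00  2.000e-04]]
[[ 9.99999293e-01 -9.51171712e-04 -7.13267304e-04 -4.51039242e-04]
 [ 4.00150072e-04 -2.95665250e-01  9.55291526e-01 -7.14619661e-02]
 [-1.11953463e-03 -9.55291136e-01 -2.95664661e-01  7.53763365e-02]
 [ 0.00000000e+00  0.00000000e+00  0.00000000e+00  1.00000000e+00]]
```

jog_arm([
  {"offset": [-60,0,-70],"turn": 8,"grip": 1},
  {"offset": [-120,0,-140],"turn": 16,"grip": 1},
  {"offset": [-180,0,-210],"turn": 24,"grip": 1},
  {"offset": [-240,-20,-280],"turn": 32,"grip": 1},
  {"offset": [-300,-30,-350],"turn": 40,"grip": 1},
  {"offset": [-340,-30,-400],"turn": 48,"grip": 1},
  {"offset": [-380,-30,-450],"turn": 56,"grip": 1},
  {"offset": [-400,-30,-470],"turn": 60,"grip": 1},
])

```text
t: 0.95
ee_pos: [0.3981, 0.2598, 0.3227]
tool_rot: [-1.563, -0.176, 0.175]
wrist_force: [0.2, 0.2, 0.0]
width: 0.0852
```

```bash
cat >> h.py <<'E'
def go(x,y,z,yaw=None):
    """tool-axis shift (mm) and turn (deg) to world TCP x,y,z with tool-x heading yaw (deg)"""
    s=ctrl.sense();M=R.from_rotvec(s["tool_rot"]).as_matrix()
    h=np.degrees(np.arctan2(M[1,0],M[0,0]))
    print("t",s["t"].__round__(2),"tcp",s["ee_pos"].round(4),"head",h.round(2),"off",(1000*M.T@(np.array([x,y,z])-s["ee_pos"])).round(1),"turn",None if yaw is None else round(h-yaw,2),"tilt",M[2].round(4),"w",round(s["width"],4),"F",s["wrist_force"].round(1),"q6",s["qpos"][5].round(2))
E
python3 -c "
from h import *
go(.6,-.05,.34,-6.9)"
```

```text
t 0.95 tcp [0.3981 0.2598 0.3227] head 12.84 off [ 128.   -17.3 -346.9] turn 19.74 tilt [ 5.e-04 -1.e+00  2.e-04] w 0.0852 F [0.2 0.2 0. ] q6 0.26
```

jog_arm([
  {"offset": [18,-10,-47],"turn": 8,"grip": 1},
  {"offset": [36,-17,-94],"turn": 16,"grip": 1},
  {"offset": [54,-17,-141],"turn": 19.7,"grip": 1},
  {"offset": [72,-17,-188],"turn": 19.7,"grip": 1},
  {"offset": [90,-17,-235],"turn": 19.7,"grip": 1},
  {"offset": [108,-17,-282],"turn": 19.7,"grip": 1},
  {"offset": [125,-17,-329],"turn": 19.7,"grip": 1},
  {"offset": [128,-17,-347],"turn": 19.7,"grip": 1},
])

```text
t: 1.75
ee_pos: [0.6024, -0.0514, 0.3391]
tool_rot: [-1.57, 0.093, -0.094]
wrist_force: [-0.4, -0.0, 0.0]
width: 0.0854
```

jog_arm([
  {"offset": [0,0,0],"turn": 0,"grip": 1},
  {"offset": [0,0,0],"turn": 0,"grip": 1},
  {"offset": [0,0,0],"turn": 0,"grip": 1},
])

```text
t: 2.05
ee_pos: [0.5999, -0.0464, 0.3391]
tool_rot: [-1.568, 0.091, -0.089]
wrist_force: [0.3, -0.5, 0.1]
width: 0.0855
```

```bash
python3 -c "
from h import *
go(.6,-.05,.34,-6.9);snap('wrist','w1',None,1.4)"
```

```text
t 2.05 tcp [ 0.5999 -0.0464  0.3391] head -6.6 off [ 0.5 -0.9 -3.6] turn 0.3 tilt [-1.2e-03 -1.0e+00  7.0e-04] w 0.0855 F [ 0.3 -0.5  0.1] q6 -0.03
```

View pics/w1.png

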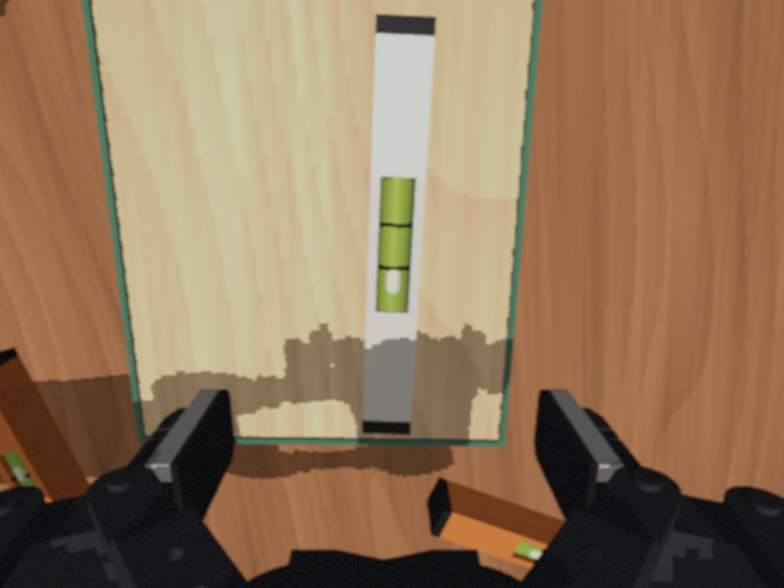

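Wrist view (1.4x, up is deck +y): the level's far end is at (405,15) and its near end at (387,433). The vial spans (398,178) to (392,312), with the bubble at (393,281). The deck's -y edge corners are at (143,442) and (504,442).

Run:
```python
from h import *
q=lambda u,v,z: ray("w1",u/1.4,v/1.4,z)
a,b=q(405.5,16,.1405),q(387,433,.1445); print(a.round(4),b.round(4),np.linalg.norm(a-b))
v1,v2=q(398,178,.142),q(392,312,.142); print("vialmid",(v1+v2)[:2]/2,np.linalg.norm(v1-v2))
c,d=q(143,442,.104),q(504,442,.104);print("deck corners",c,d,np.linalg.norm(c-d))
# left/right edges at several rows
L=[q(90,12,.099),q(136,408,.104)];Rr=[q(538,12,.099),q(508,398,.104)]
for e in (L,Rr): w=e[0]-e[1];print("edge",np.degrees(np.arctan2(-w[0],w[1])), e)
w=a-b;print("level yaw",np.degrees(np.arctan2(-w[0],w[1])), (a+b)[:2]/2)
```

```text
[0.6247 0.0807 0.1405] [ 0.5911 -0.1363  0.1445] 0.2196730209468845
vialmid [ 0.6077436  -0.02777734] 0.07175011991344038
deck corners [ 0.42316354 -0.14917079  0.104     ] [ 0.66642233 -0.1774005   0.104     ] 0.2448913134054405
edge -8.182926878392623 [array([0.45869135, 0.11045912, 0.099     ]), array([ 0.42506806, -0.12336383,  0.104     ])]
edge -6.929450115130906 [array([0.69820247, 0.0824296 , 0.099     ]), array([ 0.67062872, -0.14444973,  0.104     ])]
level yaw -8.810999116612827 [ 0.60790502 -0.02781501]
```

```bash
python3 -c "
from h import *
go(.5987,-.0871,.19,-8.8)"
```

```text
t 2.1 tcp [ 0.5999 -0.0462  0.3394] head -6.57 off [  3.6 149.3 -40.8] turn 2.23 tilt [-8.e-04 -1.e+00  4.e-04] w 0.0854 F [-0.3  0.8  0. ] q6 -0.03
```

jog_arm([
  {"offset": [4,40,-37],"turn": 2,"grip": 0.4},
  {"offset": [4,80,-37],"turn": 2,"grip": 0.4},
  {"offset": [4,110,-37],"turn": 2,"grip": 0.4},
  {"offset": [4,130,-37],"turn": 2,"grip": 0.4},
  {"offset": [4,140,-37],"turn": 2,"grip": 0.4},
  {"offset": [4,149,-37],"turn": 2,"grip": 0.4},
  {"offset": [4,149,-37],"turn": 2,"grip": 0.4},
  {"offset": [4,149,-37],"turn": 2,"grip": 0.4},
])

```text
t: 2.9
ee_pos: [0.601, -0.0845, 0.1917]
tool_rot: [-1.568, 0.116, -0.12]
wrist_force: [0.7, 0.1, -0.2]
width: 0.0595
```

```bash
python3 -c "
from h import *
go(.5987,-.0871,.181,-8.8)"
```

```text
t 2.9 tcp [ 0.601  -0.0845  0.1917] head -8.61 off [-1.9 10.7 -3. ] turn 0.19 tilt [ 2.1e-03 -1.0e+00 -1.0e-04] w 0.0595 F [ 0.7  0.1 -0.2] q6 -0.06
```

jog_arm([
  {"offset": [-2,6,0],"turn": 0,"grip": 0.3},
  {"offset": [-2,10,0],"turn": 0,"grip": 0.2},
  {"offset": [-2,10,0],"turn": 0,"grip": 0},
  {"offset": [-2,10,0],"turn": 0,"grip": -0.2},
  {"offset": [-2,10,0],"turn": 0,"grip": -0.4},
  {"offset": [-2,10,0],"turn": 0,"grip": -0.5},
  {"offset": [-2,10,0],"turn": 0,"grip": -0.5},
  {"offset": [-2,10,0],"turn": 0,"grip": -0.5},
], newtons=20)

```text
t: 3.7
ee_pos: [0.5985, -0.0845, 0.1807]
tool_rot: [-1.568, 0.118, -0.119]
wrist_force: [0.5, -0.1, -0.9]
width: 0.0277
```

```bash
python3 -c "
from h import *
go(.5987,-.0871,.181,-8.8);snap('top','t2',(170,110,350,240),4)"
```

```text
t 3.7 tcp [ 0.5985 -0.0845  0.1807] head -8.65 off [ 0.6 -0.3 -2.5] turn 0.15 tilt [ 5.e-04 -1.e+00 -1.e-04] w 0.0277 F [ 0.5 -0.1 -0.9] q6 -0.06
```

View pics/t2.png

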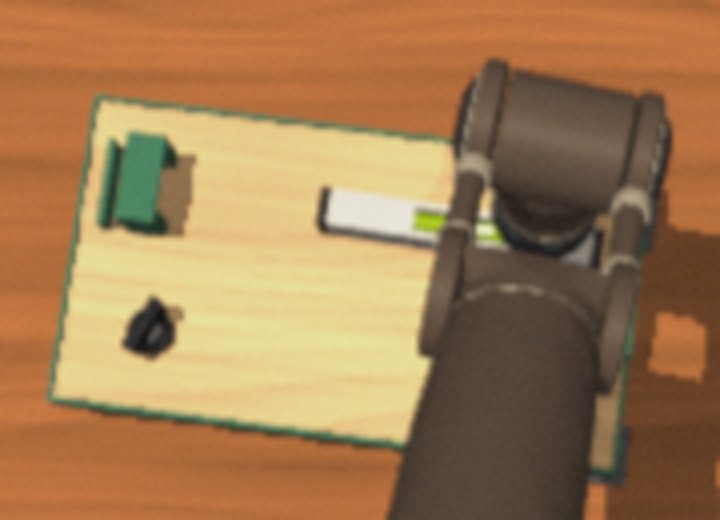

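The enlarged top view shows the level held. The portal strap's corners are at (130,133), (167,137), (157,227) and (118,224), and the knob is around (150,328).

Run:
```python
from h import *
q=lambda u,v,z: ray("t2",170+u/4,110+v/4,z)
c=[q(130,133,.153),q(167,137,.153),q(157,227,.153),q(118,224,.153)]
for i in range(4): print(c[i].round(4),np.linalg.norm(c[i]-c[(i+1)%4]).round(4))
m=np.mean(c,0);print("portal",m)
k=q(150,327,.12);print("knob",k)
w=(c[0]-c[3])[:2]+(c[1]-c[2])[:2];print("yaw x",np.degrees(np.arctan2(w[1],w[0])))
c=[q(98,96,.098),q(50,402,.098)];print(c,np.linalg.norm(c[0]-c[1]));w=c[0]-c[1];print(np.degrees(np.arctan2(w[1],w[0])))
for yaw in(-6.9,-7.3):
  a=np.radians(yaw);x=np.array([np.cos(a),np.sin(a)]);y=np.array([-x[1],x[0]]);
  print("home from portal",m[:2]-.08*y,"knob pred",m[:2]-.11*x-.015*y)
  L=np.array([.6079,-.0278]);d=L-(m[:2]-.08*y);print("need dx,dy deck",-d@x,-d@y)
```

```text
[0.676  0.2238 0.153 ] 0.0284
[0.6731 0.1956 0.153 ] 0.0701
[0.6033 0.2016 0.153 ] 0.0296
[0.6054 0.2312 0.153 ] 0.071
portal [0.63944428 0.21306576 0.153     ]
knob [0.53183063 0.21030834 0.12      ]
yaw x -5.462693368467658
[array([0.720619  , 0.25921486, 0.098     ]), array([0.47582142, 0.29016913, 0.098     ])] 0.24674688171010647
-7.206713712402733
home from portal [0.62983333 0.13364517] knob pred [0.52843892 0.21138945]
need dx,dy deck 0.002378963714214241 0.1629108782605138
home from portal [0.62927911 0.1337142 ] knob pred [0.52842992 0.21216445]
need dx,dy deck 0.0006830816702035857 0.16292156685868703
```

jog_arm([
  {"offset": [0,0,10],"turn": -0.5},
  {"offset": [0,0.5,30],"turn": -1},
  {"offset": [0,1,52],"turn": -1.5},
  {"offset": [0,1.5,75],"turn": -1.5},
  {"offset": [0,2,98],"turn": -1.5},
  {"offset": [0,2.5,120],"turn": -1.5},
  {"offset": [0,3,138],"turn": -1.5},
  {"offset": [0,3,146],"turn": -1.5},
])

```text
schema error: expected keys offset, turn, grip
```

jog_arm([
  {"offset": [0,0,0]},
  {"offset": [0,0,0]},
])

```text
schema error: expected keys offset, turn, grip
```

```bash
python3 -c "
from h import *
go(.6223,.0753,.178,-7.2);snap('wrist','w3',None,1.4)"
```

```text
t 3.75 tcp [ 0.5985 -0.0845  0.1807] head -8.65 off [ -0.5   2.7 161.6] turn -1.45 tilt [ 5.e-04 -1.e+00 -1.e-04] w 0.0277 F [-0.  -0.7  1. ] q6 -0.06
```

View pics/w3.png

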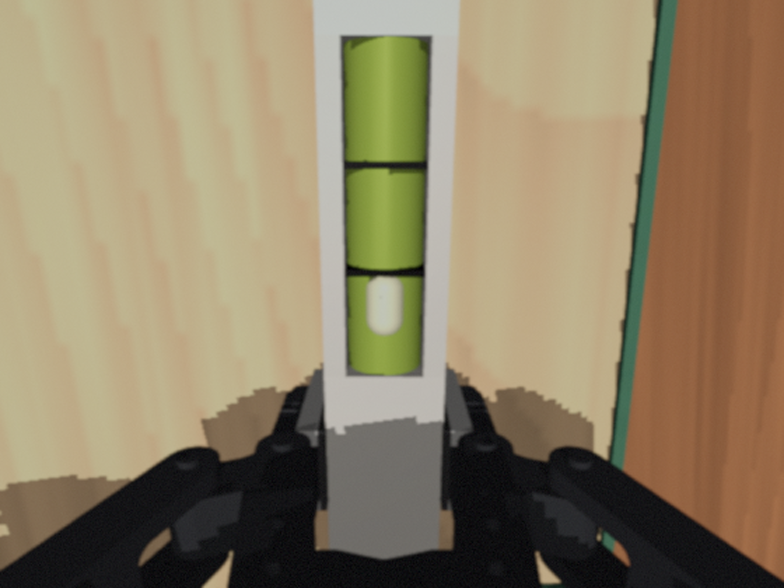

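Both moves were refused because they lacked the grip key. The picture shows the level gripped squarely before the slide: vial x is about 385, and the lines are at rows 164 and 270. The bubble is at (384,305).

jog_arm([
  {"offset": [0,0,10],"turn": -0.5,"grip": -0.5},
  {"offset": [0,0.5,30],"turn": -1,"grip": -0.5},
  {"offset": [0,1,52],"turn": -1.5,"grip": -0.5},
  {"offset": [0,1.5,75],"turn": -1.5,"grip": -0.5},
  {"offset": [0,2,98],"turn": -1.5,"grip": -0.5},
  {"offset": [0,2.5,120],"turn": -1.5,"grip": -0.5},
  {"offset": [0,3,138],"turn": -1.5,"grip": -0.5},
  {"offset": [0,3,146],"turn": -1.5,"grip": -0.5},
])

```text
t: 4.6
ee_pos: [0.6197, 0.062, 0.1768]
tool_rot: [-1.568, 0.098, -0.095]
wrist_force: [0.2, -0.7, -2.1]
width: 0.0274
```

jog_arm([
  {"offset": [0,0,0],"turn": 0,"grip": -0.5},
  {"offset": [0,0,0],"turn": 0,"grip": -0.5},
])

```text
t: 4.8
ee_pos: [0.6198, 0.0598, 0.1771]
tool_rot: [-1.569, 0.098, -0.097]
wrist_force: [0.2, -0.1, -2.5]
width: 0.028
```

```bash
python3 -c "
from h import *
go(.6223,.0753,.178,-7.2)"
```

```text
t 4.8 tcp [0.6198 0.0598 0.1771] head -7.12 off [ 0.5 -1.  15.7] turn 0.08 tilt [-1.1e-03 -1.0e+00 -5.0e-04] w 0.028 F [ 0.2 -0.1 -2.5] q6 0.15
```

jog_arm([
  {"offset": [0,0.5,5],"turn": 0,"grip": -0.5},
  {"offset": [0,1,9],"turn": 0,"grip": -0.5},
  {"offset": [0,1,11],"turn": 0,"grip": -0.5},
  {"offset": [0,1,13],"turn": 0,"grip": -0.5},
])

```text
t: 5.2
ee_pos: [0.6219, 0.0727, 0.1765]
tool_rot: [-1.569, 0.098, -0.098]
wrist_force: [-0.5, -0.2, -2.3]
width: 0.0278
```

jog_arm([
  {"offset": [0,0,1],"turn": 0,"grip": -0.5},
  {"offset": [0,0,2],"turn": 0,"grip": -0.5},
])

```text
t: 5.4
ee_pos: [0.6221, 0.0748, 0.1765]
tool_rot: [-1.569, 0.098, -0.098]
wrist_force: [0.2, 0.4, -2.1]
width: 0.0279
```

jog_arm([
  {"offset": [0,0,1],"turn": 0,"grip": -0.5},
  {"offset": [0,0,2],"turn": 0,"grip": -0.5},
])

```text
t: 5.6
ee_pos: [0.6223, 0.0768, 0.1765]
tool_rot: [-1.569, 0.098, -0.098]
wrist_force: [-0.5, -0.6, -2.7]
width: 0.028
```

jog_arm([
  {"offset": [0,0,1],"turn": 0,"grip": -0.5},
  {"offset": [0,0,2],"turn": 0,"grip": -0.5},
])

```text
t: 5.8
ee_pos: [0.6226, 0.0789, 0.1764]
tool_rot: [-1.569, 0.098, -0.098]
wrist_force: [0.6, -0.0, -3.4]
width: 0.028
```

jog_arm([
  {"offset": [0,0,1],"turn": 0,"grip": -0.5},
  {"offset": [0,0,2],"turn": 0,"grip": -0.5},
])

```text
t: 6.0
ee_pos: [0.6228, 0.0798, 0.1765]
tool_rot: [-1.571, 0.098, -0.097]
wrist_force: [-1.3, -5.7, -2.0]
width: 0.0279
```

jog_arm([
  {"offset": [0,0,1],"turn": 0,"grip": -0.5},
  {"offset": [0,0,2],"turn": 0,"grip": -0.5},
])

```text
t: 6.2
ee_pos: [0.6229, 0.08, 0.1767]
tool_rot: [-1.574, 0.098, -0.096]
wrist_force: [-1.6, -10.5, 0.0]
width: 0.0279
```

jog_arm([
  {"offset": [0,0,-1],"turn": 0,"grip": -0.5},
  {"offset": [0,0.5,-1],"turn": 0,"grip": -0.3},
  {"offset": [0,0.5,-1],"turn": 0,"grip": 0},
  {"offset": [0,0.5,-1],"turn": 0,"grip": 0.4},
  {"offset": [0,0.5,-1],"turn": 0,"grip": 0.4},
  {"offset": [0,0.5,-1],"turn": 0,"grip": 0.4},
  {"offset": [0,0.5,-1],"turn": 0,"grip": 0.4},
])

```text
t: 6.9
ee_pos: [0.623, 0.082, 0.1761]
tool_rot: [-1.568, 0.098, -0.098]
wrist_force: [-0.3, 0.6, 1.0]
width: 0.0596
```

jog_arm([
  {"offset": [0,-30,-5],"turn": 0,"grip": 0.4},
  {"offset": [-10,-70,-10],"turn": 0,"grip": 0.4},
  {"offset": [-40,-110,0],"turn": 0,"grip": 0.4},
  {"offset": [-60,-130,20],"turn": 0,"grip": 0.4},
  {"offset": [-60,-130,40],"turn": 0,"grip": 0.4},
  {"offset": [-60,-130,40],"turn": 0,"grip": 0.4},
  {"offset": [-60,-130,40],"turn": 0,"grip": 0.4},
])

```text
t: 7.6
ee_pos: [0.5682, 0.1289, 0.3059]
tool_rot: [-1.569, 0.097, -0.097]
wrist_force: [-0.2, -0.1, 0.4]
width: 0.0597
```

```bash
python3 -c "
from h import *
go(.53,.21,.3,-7.2);snap('wrist','w4',None,1.4)"
```

```text
t 7.6 tcp [0.5682 0.1289 0.3059] head -7.08 off [-47.9   5.8  75.7] turn 0.12 tilt [-2.e-04 -1.e+00 -7.e-04] w 0.0597 F [-0.2 -0.1  0.4] q6 0.27
```

View pics/w4.png

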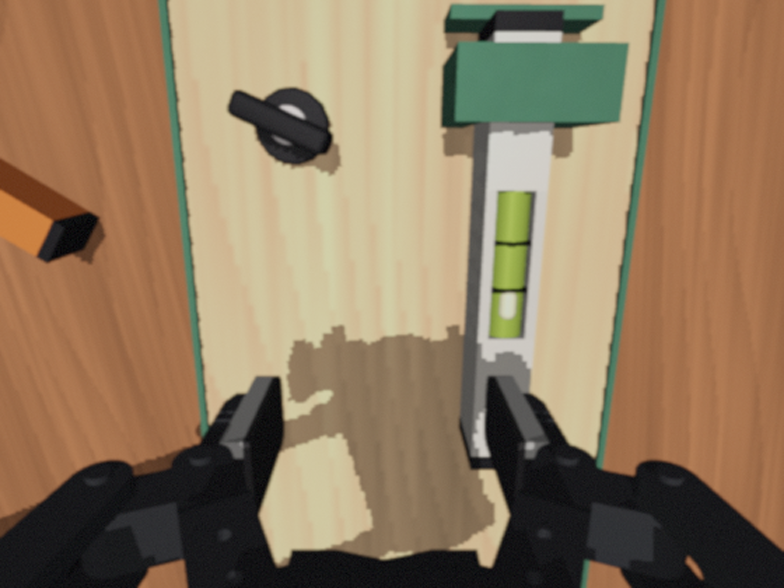

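Wrist view: the level is home under the portal, with its cap against the green plate at row 20. The wing knob's ends are at (236,103) and (325,143), and its disc is centred at (292,125). The vial runs from (514,192) to (507,338), lines at rows 243 and 290, with the bubble at (508,305).

Run:
```python
from h import *
q=lambda u,v,z: ray("w4",u/1.4,v/1.4,z)
a,b=q(236,103,.141),q(325,141,.141);print(a,b,np.linalg.norm(a-b),(a+b)/2);w=b-a
print("wing head",np.degrees(np.arctan2(w[1],w[0])));print("disc",q(293,126,.105))
m=q(511,266.5,.137);bu=q(508,305,.137);v1,v2=q(514,192,.139),q(507,338,.139)
print("bubble off mm",1000*np.linalg.norm(bu-m)*np.sign((bu-m)[1]),"vial mid",(v1+v2)/2,np.linalg.norm(v1-v2))
w=v1-v2;print("level yaw",np.degrees(np.arctan2(-w[0],w[1])))
```

```text
[0.5164981  0.22486742 0.141     ] [0.55182033 0.20475567 0.141     ] 0.04064655516388846 [0.53415921 0.21481155 0.141     ]
wing head -29.656294657020382
disc [0.53319917 0.21402872 0.105     ]
bubble off mm -19.311820960201153 vial mid [0.62957339 0.13693045 0.139     ] 0.07100844877945627
level yaw -5.656798081991084
```

jog_arm([
  {"offset": [-15,0,30],"turn": -8.5,"grip": 0.2},
  {"offset": [-30,20,60],"turn": -17,"grip": 0.2},
  {"offset": [-45,30,80],"turn": -25.5,"grip": 0.2},
  {"offset": [-45,45,81],"turn": -34,"grip": 0.2},
  {"offset": [-45,55,81],"turn": -42.5,"grip": 0.2},
  {"offset": [-45,66,81],"turn": -51,"grip": 0.2},
  {"offset": [-45,66,81],"turn": -59.5,"grip": 0.2},
  {"offset": [-45,66,81],"turn": -67.4,"grip": 0.2},
])

```text
t: 8.45
ee_pos: [0.5334, 0.2136, 0.238]
tool_rot: [-1.409, -0.819, 0.825]
wrist_force: [0.5, 0.9, 0.3]
width: 0.0515
```

jog_arm([
  {"offset": [0,0,0],"turn": 0,"grip": 0.2},
  {"offset": [0,0,0],"turn": 0,"grip": 0.2},
])

```text
t: 8.65
ee_pos: [0.5339, 0.2141, 0.2393]
tool_rot: [-1.412, -0.815, 0.817]
wrist_force: [-0.3, 0.2, -0.2]
width: 0.0513
```

```bash
python3 -c "
from h import *
go(.5335,.2145,.18,60.3);snap('wrist','w5',None,1)"
```

```text
t 8.65 tcp [0.5339 0.2141 0.2393] head 60.04 off [ 0.2 59.3  0.5] turn -0.26 tilt [-1.2e-03 -1.0e+00  8.0e-04] w 0.0513 F [-0.3  0.2 -0.2] q6 -0.74
```

View pics/w5.png

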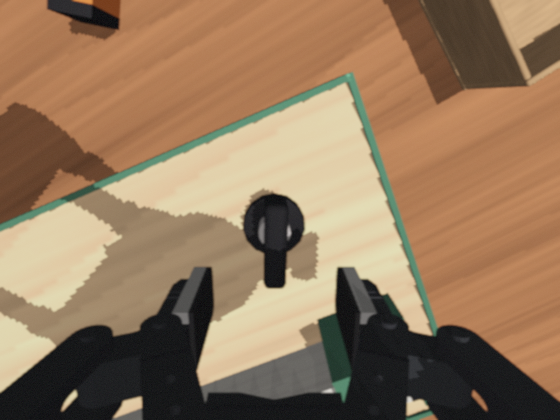

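Wrist view: the wing stands upright at column 275, midway between the fingers. Its ends are near rows 203 and 286, and the disc is at (274,223). I'll check the centre.

```bash
python3 -c "
from h import *
print(ray('w5',274,224,.104),ray('w5',276,203,.138),ray('w5',275,285,.138), ray('w5',275,244,.138))"
```

```text
[0.52987323 0.21557615 0.104     ] [0.51095843 0.22768792 0.138     ] [0.54908969 0.20512876 0.138     ] [0.52922856 0.21658735 0.138     ]
```

jog_arm([
  {"offset": [0,20,0],"turn": 0,"grip": 0.2},
  {"offset": [0,40,0],"turn": 0,"grip": 0.2},
  {"offset": [0,54,0],"turn": 0,"grip": 0.2},
  {"offset": [0,59,0],"turn": 0,"grip": 0.2},
  {"offset": [0,59,0],"turn": 0,"grip": 0.2},
])

```text
t: 9.2
ee_pos: [0.5334, 0.2146, 0.1801]
tool_rot: [-1.411, -0.817, 0.82]
wrist_force: [0.1, -0.5, -0.5]
width: 0.0507
```

jog_arm([
  {"offset": [0,0,2.6],"turn": 0,"grip": 0},
  {"offset": [0,0,2.6],"turn": 0,"grip": -0.3},
  {"offset": [0,0,2.6],"turn": 0,"grip": -0.6},
  {"offset": [0,0,2.6],"turn": 0,"grip": -1},
  {"offset": [0,0,2.6],"turn": 0,"grip": -1},
  {"offset": [0,0,2.6],"turn": 0,"grip": -1},
  {"offset": [0,0,2.6],"turn": 0,"grip": -1},
], newtons=70)

```text
t: 9.9
ee_pos: [0.5316, 0.2155, 0.1822]
tool_rot: [-1.412, -0.818, 0.82]
wrist_force: [-2.3, -2.5, 5.7]
width: 0.0117
```

jog_arm([
  {"offset": [0,-1,0],"turn": 5,"grip": -1},
  {"offset": [0,-1.5,0],"turn": 13,"grip": -1},
  {"offset": [0,-2,0],"turn": 21,"grip": -1},
  {"offset": [0,-2.5,0],"turn": 29,"grip": -1},
  {"offset": [0,-3,0],"turn": 37,"grip": -1},
  {"offset": [0,-3.5,0],"turn": 45,"grip": -1},
  {"offset": [0,-4,0],"turn": 53,"grip": -1},
  {"offset": [0,-4.5,0],"turn": 60,"grip": -1},
])

```text
t: 10.7
ee_pos: [0.5317, 0.2153, 0.186]
tool_rot: [-1.573, -0.001, 0.0]
wrist_force: [-1.1, -3.1, 0.2]
width: 0.0116
```

```bash
python3 -c "
from h import *
go(.531,.2157,.18,0)"
```

```text
t 10.7 tcp [0.5317 0.2153 0.186 ] head 0.04 off [-0.7  6.   0.4] turn 0.04 tilt [ 4.0e-04 -1.0e+00 -2.1e-03] w 0.0116 F [-1.1 -3.1  0.2] q6 0.31
```

jog_arm([
  {"offset": [0,-0.5,0],"turn": 8,"grip": -1},
  {"offset": [0,-1,0],"turn": 16,"grip": -1},
  {"offset": [0,-1.5,0],"turn": 24,"grip": -1},
  {"offset": [0,-2,0],"turn": 32,"grip": -1},
  {"offset": [0,-2.5,0],"turn": 40,"grip": -1},
  {"offset": [0,-3,0],"turn": 48,"grip": -1},
  {"offset": [0,-3.5,0],"turn": 56,"grip": -1},
  {"offset": [0,-3.8,0],"turn": 60,"grip": -1},
])

```text
t: 11.5
ee_pos: [0.5319, 0.2149, 0.1898]
tool_rot: [-1.415, 0.812, -0.816]
wrist_force: [0.0, -5.1, 0.7]
width: 0.0114
```

jog_arm([
  {"offset": [0,-0.5,0],"turn": 8,"grip": -1},
  {"offset": [0,-1,0],"turn": 16,"grip": -1},
  {"offset": [0,-1.5,0],"turn": 24,"grip": -1},
  {"offset": [0,-2,0],"turn": 30,"grip": -1},
  {"offset": [0,-2,0],"turn": 30,"grip": -1},
  {"offset": [0,-2,0],"turn": 30,"grip": -1},
  {"offset": [0,-2,0],"turn": 30,"grip": -1},
  {"offset": [0,-2,0],"turn": 30,"grip": -1},
])

```text
t: 12.3
ee_pos: [0.5318, 0.2146, 0.1917]
tool_rot: [-1.214, 1.203, -1.208]
wrist_force: [0.7, -5.6, 0.2]
width: 0.0119
```

```bash
python3 -c "
from h import *
go(.531,.2157,.18,-97)"
```

```text
t 12.3 tcp [0.5318 0.2146 0.1917] head -89.66 off [-1.1 11.7 -0.8] turn 7.34 tilt [ 3.5e-03 -1.0e+00  4.0e-04] w 0.0119 F [ 0.7 -5.6  0.2] q6 1.88
```

jog_arm([
  {"offset": [0,0,0],"turn": 0,"grip": -0.5},
  {"offset": [0,0,0],"turn": 0,"grip": 0},
  {"offset": [0,0,0],"turn": 0,"grip": 0},
  {"offset": [0,0,0],"turn": 0,"grip": 0},
  {"offset": [0,-30,0],"turn": 0,"grip": 0},
  {"offset": [0,-70,0],"turn": 0,"grip": 0},
  {"offset": [0,-110,0],"turn": 0,"grip": 0},
  {"offset": [0,-110,0],"turn": 0,"grip": 0},
])

```text
t: 13.1
ee_pos: [0.5352, 0.2177, 0.3088]
tool_rot: [-1.198, 1.198, -1.209]
wrist_force: [-0.2, 0.6, 0.6]
width: 0.0429
```

```bash
python3 -c "
from h import *
# press point: level centre home (.6296,.137) yaw -7, 62 mm back
go(.622,.0755,.3,-7)"
```

```text
t 13.1 tcp [0.5352 0.2177 0.3088] head -89.73 off [142.6   9.3  86. ] turn -82.73 tilt [-0.0045 -0.9999  0.0132] w 0.0429 F [-0.2  0.6  0.6] q6 1.88
```

jog_arm([
  {"offset": [24,0,14],"turn": -8.5,"grip": -0.5},
  {"offset": [48,0,28],"turn": -17,"grip": -1},
  {"offset": [72,5,42],"turn": -25.5,"grip": -1},
  {"offset": [96,9,56],"turn": -34,"grip": -1},
  {"offset": [120,9,70],"turn": -42.5,"grip": -1},
  {"offset": [143,9,86],"turn": -51,"grip": -1},
  {"offset": [143,9,86],"turn": -59.5,"grip": -1},
  {"offset": [143,9,86],"turn": -68,"grip": -1},
])

```text
t: 13.9
ee_pos: [0.6185, 0.0726, 0.2915]
tool_rot: [-1.551, 0.295, -0.294]
wrist_force: [-0.9, 0.2, -0.2]
width: -0.0001
```

jog_arm([
  {"offset": [0,0,0],"turn": -8,"grip": -1},
  {"offset": [0,0,0],"turn": -14.7,"grip": -1},
  {"offset": [0,0,0],"turn": -14.7,"grip": -1},
  {"offset": [0,0,0],"turn": -14.7,"grip": -1},
])

```text
t: 14.3
ee_pos: [0.618, 0.0737, 0.2918]
tool_rot: [-1.568, 0.099, -0.098]
wrist_force: [-0.1, 0.9, 0.1]
width: 0.0004
```

```bash
python3 -c "
from h import *
go(.622,.0755,.25,-7);snap('wrist','w6',None,1.4)"
```

```text
t 14.3 tcp [0.618  0.0737 0.2918] head -7.18 off [ 3.7 41.8  2.3] turn -0.18 tilt [-6.e-04 -1.e+00  0.e+00] w 0.0004 F [-0.1  0.9  0.1] q6 0.17
```

View pics/w6.png

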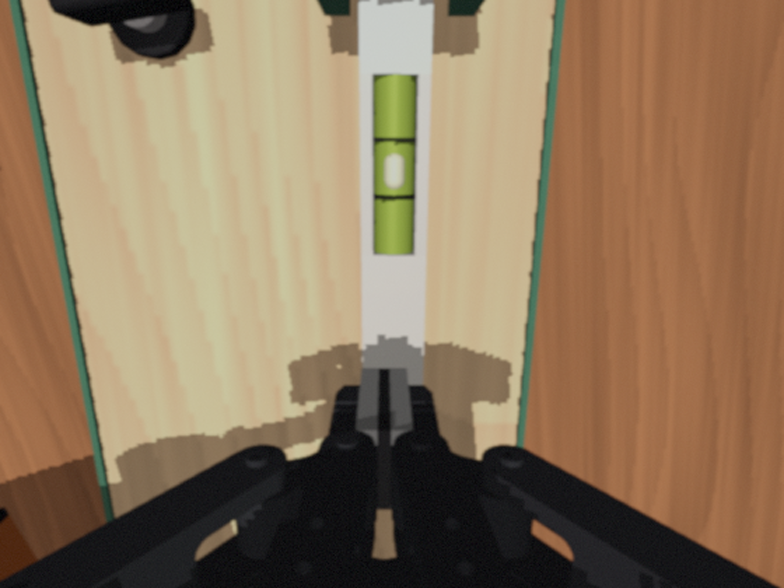

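Wrist view: the bubble at (394,171) is between the lines (rows 140 and 198, middle 169), about 1 mm off. The level is still home, and its middle line is about 4 mm to the +x side of the fingers.

jog_arm([
  {"offset": [4,30,2],"turn": 0,"grip": -1},
  {"offset": [4,55,2],"turn": 0,"grip": -1},
  {"offset": [4,62,2],"turn": 0,"grip": -1},
  {"offset": [4,64,2],"turn": 0,"grip": -1},
  {"offset": [4,64,2],"turn": 0,"grip": -1},
])

```text
t: 14.85
ee_pos: [0.6229, 0.0751, 0.2289]
tool_rot: [-1.569, 0.096, -0.098]
wrist_force: [-0.1, -0.1, -0.1]
width: 0.0002
```

jog_arm([
  {"offset": [0,1,0],"turn": 0,"grip": -1},
  {"offset": [0,2,0],"turn": 0,"grip": -1},
  {"offset": [0,2,0],"turn": 0,"grip": -1},
])

```text
t: 15.15
ee_pos: [0.6228, 0.075, 0.2272]
tool_rot: [-1.569, 0.096, -0.098]
wrist_force: [0.7, 0.0, 0.8]
width: 0.0002
```

jog_arm([
  {"offset": [0,1,0],"turn": 0,"grip": -1},
  {"offset": [0,2,0],"turn": 0,"grip": -1},
  {"offset": [0,2,0],"turn": 0,"grip": -1},
])

```text
t: 15.45
ee_pos: [0.6223, 0.075, 0.2241]
tool_rot: [-1.569, 0.097, -0.096]
wrist_force: [-1.1, 0.7, -0.5]
width: 0.0
```

jog_arm([
  {"offset": [0,1,0],"turn": 0,"grip": -1},
  {"offset": [0,2,0],"turn": 0,"grip": -1},
  {"offset": [0,2,0],"turn": 0,"grip": -1},
])

```text
t: 15.75
ee_pos: [0.6223, 0.075, 0.222]
tool_rot: [-1.569, 0.097, -0.096]
wrist_force: [0.4, 0.2, 0.0]
width: -0.0004
```

jog_arm([
  {"offset": [0,1,0],"turn": 0,"grip": -1},
  {"offset": [0,1.5,0],"turn": 0,"grip": -1},
  {"offset": [0,1.5,0],"turn": 0,"grip": -1},
])

```text
t: 16.05
ee_pos: [0.6224, 0.0751, 0.2207]
tool_rot: [-1.569, 0.097, -0.096]
wrist_force: [0.2, 0.4, 0.5]
width: 0.0001
```

jog_arm([
  {"offset": [0,1,0],"turn": 0,"grip": -1},
  {"offset": [0,1,0],"turn": 0,"grip": -1},
  {"offset": [0,1,0],"turn": 0,"grip": -1},
])

```text
t: 16.35
ee_pos: [0.6224, 0.0751, 0.2198]
tool_rot: [-1.569, 0.097, -0.096]
wrist_force: [-0.2, 0.5, 1.1]
width: 0.0001
```

jog_arm([
  {"offset": [0,1,0],"turn": 0,"grip": -1},
  {"offset": [0,1,0],"turn": 0,"grip": -1},
  {"offset": [0,1,0],"turn": 0,"grip": -1},
])

```text
t: 16.65
ee_pos: [0.6224, 0.075, 0.2188]
tool_rot: [-1.569, 0.097, -0.097]
wrist_force: [1.3, -0.2, -0.2]
width: 0.0001
```

jog_arm([
  {"offset": [0,0.5,0],"turn": 0,"grip": -1},
  {"offset": [0,0.5,0],"turn": 0,"grip": -1},
  {"offset": [0,0.5,0],"turn": 0,"grip": -1},
])

```text
t: 16.95
ee_pos: [0.6224, 0.075, 0.2183]
tool_rot: [-1.569, 0.097, -0.097]
wrist_force: [-0.5, -0.1, -0.4]
width: 0.0003
```

jog_arm([
  {"offset": [0,1,0],"turn": 0,"grip": -1},
  {"offset": [0,1,0],"turn": 0,"grip": -1},
  {"offset": [0,1,0],"turn": 0,"grip": -1},
])

```text
t: 17.25
ee_pos: [0.6224, 0.075, 0.2172]
tool_rot: [-1.569, 0.097, -0.096]
wrist_force: [-0.3, 0.4, -0.2]
width: 0.0001
```

jog_arm([
  {"offset": [0,0.7,0],"turn": 0,"grip": -1},
  {"offset": [0,0.7,0],"turn": 0,"grip": -1},
  {"offset": [0,0.7,0],"turn": 0,"grip": -1},
])

```text
t: 17.55
ee_pos: [0.6224, 0.0751, 0.2166]
tool_rot: [-1.569, 0.097, -0.097]
wrist_force: [-0.6, -0.2, -0.1]
width: 0.0002
```

jog_arm([
  {"offset": [0,0.7,0],"turn": 0,"grip": -1},
  {"offset": [0,0.7,0],"turn": 0,"grip": -1},
  {"offset": [0,0.7,0],"turn": 0,"grip": -1},
])

```text
t: 17.85
ee_pos: [0.6225, 0.075, 0.2163]
tool_rot: [-1.569, 0.096, -0.097]
wrist_force: [-0.1, -0.5, 2.7]
width: 0.0001
```

jog_arm([
  {"offset": [0,0.7,0],"turn": 0,"grip": -1},
  {"offset": [0,0.7,0],"turn": 0,"grip": -1},
  {"offset": [0,0.7,0],"turn": 0,"grip": -1},
])

```text
t: 18.15
ee_pos: [0.6226, 0.0751, 0.2163]
tool_rot: [-1.569, 0.096, -0.097]
wrist_force: [-2.9, -0.5, 6.3]
width: 0.0003
```

jog_arm([
  {"offset": [0,0.7,0],"turn": 0,"grip": -1},
  {"offset": [0,0.7,0],"turn": 0,"grip": -1},
  {"offset": [0,0.7,0],"turn": 0,"grip": -1},
  {"offset": [0,0.7,0],"turn": 0,"grip": -1},
  {"offset": [0,0.7,0],"turn": 0,"grip": -1},
  {"offset": [0,0.7,0],"turn": 0,"grip": -1},
  {"offset": [0,0.7,0],"turn": 0,"grip": -1},
  {"offset": [0,0.7,0],"turn": 0,"grip": -1},
])

```text
t: 18.95
ee_pos: [0.6226, 0.075, 0.2163]
tool_rot: [-1.569, 0.096, -0.097]
wrist_force: [-2.3, 0.2, 9.3]
width: 0.0
```

```bash
python3 -c "
from h import *
go(.622,.0755,.2163,-7);snap('wrist','w7',None,1.4);go(.622,.0755,.2163,-7)"
```

```text
t 18.95 tcp [0.6226 0.075  0.2163] head -7.04 off [-0.7  0.   0.4] turn -0.04 tilt [ 4.e-04 -1.e+00 -0.e+00] w 0.0 F [-2.3  0.2  9.3] q6 0.17
t 19.0 tcp [0.6227 0.075  0.2164] head -7.05 off [-0.7  0.1  0.4] turn -0.05 tilt [ 5.e-04 -1.e+00 -0.e+00] w 0.0001 F [-4.1 -1.1  8.8] q6 0.17
```

View pics/w7.png

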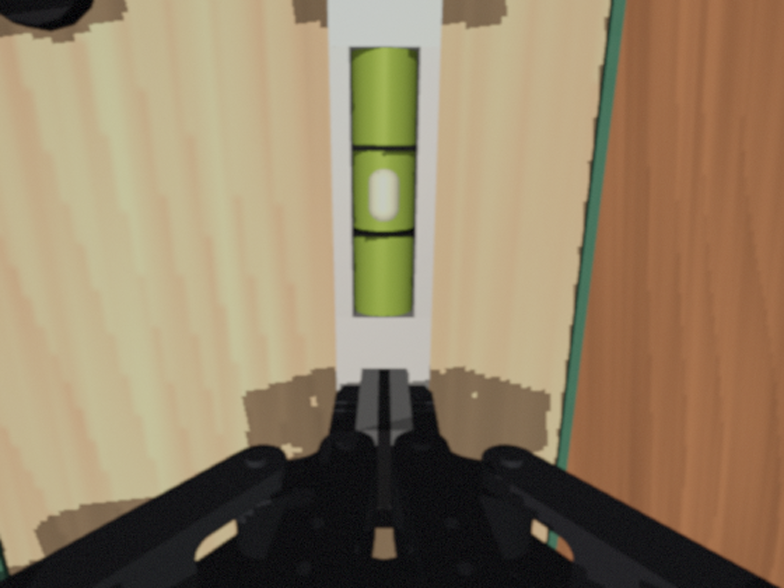

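Wrist view: the fingers are on bare metal on the level's middle line. The bubble at row 195 lies between the lines (148 and 233, middle 190.5), about 1 mm off centre. I'll check home once more.

```bash
python3 -c "
from h import *
a,b=ray('w7',385/1.4,47/1.4,.143),ray('w7',384/1.4,317/1.4,.143);print((a+b)/2,np.linalg.norm(a-b))
snap('top','t8',(180,120,300,210),6)"
```

```text
[0.63032457 0.13500769 0.143     ] 0.0727962999609283
```

View pics/t8.png

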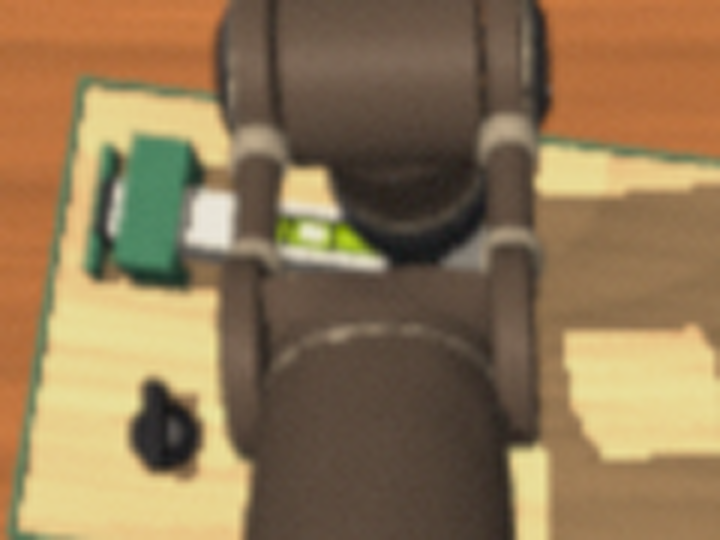

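Top view: the level's black cap at (103,205) touches the stop plate at (100,210), centred under the portal. The level is home and the press is steady, so I'm handing in.

```bash
python3 -c "
from h import *
go(.622,.0755,.2163,-7);print(job_done())"
```

```text
t 19.05 tcp [0.6226 0.075  0.2163] head -7.05 off [-0.7  0.   0.4] turn -0.05 tilt [ 4.e-04 -1.e+00 -0.e+00] w -0.0002 F [-3.3 -0.7  9.4] q6 0.17
the job is handed in; nothing more can be done
None
```

The job is handed in at 19 s on the robot's clock, with the level home, the bubble between its lines and the fingers still pressing; it reports no verdict.

- **Slide:** I gripped the white level, slid it about 165 mm under the portal until the wrist felt the end stop (about 10 N), and let go.
- **Knob:** I turned it 150° clockwise in one grip, rising with it, then released it. The bubble went from about -19 mm to about -1 mm.
- **Press:** closed fingers are on the bare metal top, near the press point. The wrist force reads about 9.4 N downward, plus about 3 N sideways.

In the last pictures the bubble is between the lines, about 1 mm from the middle (limit 3.5 mm), and the black end cap touches the stop plate. The level's measured centre is within about 5 mm of where I worked out home to be.

- **Not checked afterwards:** I took no last picture of the die, the flange plate or the carton. I never moved the arm near them.
- **Checks that disagreed:** my position readings of the knob differed by up to 5 mm between pictures, but the grip held. Two slide calls were refused because they lacked the grip value, and nothing moved.

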